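Clear a stalled tube rack under a latched conveyor stop

TASK

The sample conveyor has left its tube rack short of the end stop. Press the mushroom stop button right in until it stays latched and take your finger off it, then push the rack along its lane until it butts against the end stop, and finally twist the mushroom clockwise by pushing one of its lobes round with a fingertip until it pops back out. Never touch the rack while the stop is out, do not grip the mushroom or the rack or lift the rack, use no great force, and leave the other things on the bench where they are.

Things in the scene. Friction and masses are not known exactly. Their poses are not given: they have to be found in the camera images.
- stop_station: Fixed stop station: grey box with a white lid, 74 x 80 mm, 62 mm high, screwed to the bench. Origin at the centre of its underside, z up; the mushroom stop button stands in the middle of the lid, its upright axis through this origin. A like box with a flush button and a flat selector knob stands elsewhere and is not used.
- stop_top (a point): Crown of the mushroom button: centre of its top, 100 mm above the bench when it is out (moves down with the button). The dome is round, 43 mm across, flat over the middle 20 mm or so, and four lobes stand out from its rim like a cross, to 32 mm from the axis.
- stop_cap: The mushroom head with its four lobes (origin on its axis, at bench level when it is out; it sinks and turns with the head).
- lobe1: First of four equal lobes of the mushroom head, 90 degrees apart. Origin at its middle, 22 mm from the head's axis, 86.5 mm above the bench when out (79 mm latched); x radially outward, z up. Each lobe is 14 mm wide (its y), reaches from the dome (21 mm from the axis) to a round end 32 mm from the axis, and is 15 mm high; top 6 mm below the crown. Free space beside the lobes down to the lid.
- lobe2: Next lobe, 90 degrees anticlockwise (seen from above) from lobe1; same shape and axes.
- lobe3: Lobe opposite lobe1; same shape and axes.
- lobe4: Lobe opposite lobe2; same shape and axes.
- stop_press (a joint): How far the mushroom is pushed in, m: 0 out, 0.010 at its bottom stop. The spring takes about 3 N to start and 8 N at the bottom. Pushed to about 0.0095 or more it latches, and rests at about 0.0075 when the finger is taken off.
- stop_twist (a joint): Turn of the mushroom head, rad, growing clockwise seen from above: 0 at rest, end stop at 0.9. A weak spring turns it back to 0. While it is latched in, a turn of about 0.5 to 0.6 frees the latch and the button pops out by itself; it takes about 2 N at a lobe. It does not turn anticlockwise from rest.
- conveyor: Fixed belt conveyor with one straight lane along its y axis; the rack is to travel to +y. Origin on the bench under the lane's middle. Belt 55 mm above the bench, from y = -0.25 to the end stop. Guide rails of 6 mm bar run along x = -17.5 and +17.5 mm, tops 73 mm above the bench. A white transfer head 110 mm wide, 150 mm high, stands behind the end stop, y = 0.184 to 0.26.
- end_stop (a point): Middle of the face of the steel end stop plate across the lane, at y = 0.170 of the conveyor, 80 mm above the bench; the plate reaches from 58 to 98 mm above the bench.
- rack: Loose grey rack with five capped tubes, standing on the belt in the lane: 24 mm wide, 120 mm long along the lane, end walls 62 mm high, caps to 86 mm above the belt, about 0.17 kg. Origin at the centre of its underside; y along its length.
- rack_nose (a point): Middle of the rack's leading end face (towards the end stop), 30 mm above the belt.
- rack_tail (a point): Middle of the rack's rear end face, away from the end stop, 30 mm above the belt: the face to push on. It is flat, 24 mm wide and 62 mm high.
- timer: Bystander: flat cream bench timer, 68 x 72 x 18 mm. Origin under its centre.
- dropper: Bystander: small white dropper bottle, 30 mm across, 78 mm high. Origin under its centre.
- specimen_jar: Bystander: clear specimen jar with screw cap, 56 mm across, 65 mm high. Origin under its centre.
- tip_box: Bystander: pipette tip box, 85 x 120 x 69 mm, behind the conveyor. Origin under its centre.
- spare_rack: Bystander: empty rack like the other, 24 x 120 x 62 mm, on the bench behind the conveyor. Origin under its centre.
- kit_carton: Bystander: test kit carton, 95 x 150 x 60 mm, at the right of the bench. Origin under its centre.
Things that resemble listed ones, but are neither listed nor needed, are in the scene too. What is shaped like the stop_station but green is not meant. What is shaped like the rack but orange is not meant.

How it is judged:
On the way, in this order (a step that is already met when the one before it is completed fails the run):
1. the stop button is latched in, with the fingers off it (value of joint stop_press above 0.006 m and contact force between the fingers and stop_cap below 0.3 N), for 0.3 s.
2. the rack butts against the end stop, with the stop still latched (y of rack_nose in the frame of conveyor above 0.1655 m and value of joint stop_press above 0.006 m), for 0.2 s.
3. the head is being twisted clockwise (value of joint stop_twist above 0.35 rad).
4. the stop button has popped out (value of joint stop_press below 0.002 m), for 0.2 s.
At the end, for the whole second after the job is handed in: The stop button is out (within 2 mm) and turned back to rest (within 0.15 rad), and the rack stands upright in its lane, at rest, its leading end within 5 mm of the end stop (value of joint stop_press below 0.002 m and value of joint stop_twist below 0.15 rad and y of rack_nose in the frame of conveyor above 0.165 m and angle between rack's own z axis and vertical below 0.1 rad and linear speed of rack below 0.02 m/s); the robot touches nothing.
It fails at once if the rack is touched while the stop is not latched (contact force between the arm and rack above 0.3 N and value of joint stop_press below 0.005 m).
It fails at once if the rack is lifted or tipped (height (world z) of rack above 0.063 m or angle between rack's own z axis and vertical above 0.2 rad).
It fails at once if the rack is gripped or rammed (over 30 N) (contact force between the fingers and rack above 30 N).
It fails at once if the mushroom head is gripped across two opposite lobes, or squeezed or forced with over 30 N ((contact force between the fingers and lobe1 above 1.5 N and contact force between the fingers and lobe3 above 1.5 N) or (contact force between the fingers and lobe2 above 1.5 N and contact force between the fingers and lobe4 above 1.5 N) or contact force between the fingers and stop_cap above 30 N).
It fails at once if a bystander is shoved more than 15 mm or lifted (distance of any of timer, dropper, specimen_jar, tip_box, spare_rack, kit_carton from where it was at the start of the episode above 0.015 m).
It also fails if it takes over 54 s, if anything falls off the work surface, if the arm or the gripper's body presses on something with over 40 N, if the wrist force passes 120 N, or if a joint passes its speed limit or range.

ROBOT

A 6-joint arm with a two-finger parallel gripper is mounted at the origin on the work surface. World frame = base frame: x ahead of the robot, y to its left, z up, the work surface at z = 0. Lengths are in m, angles in rad, forces in N, time in s.
With the tool pointing down it reaches from about 0.35 to 0.975 m from the base axis. Payload 4.9 kg.
Tool frame: the origin (TCP) lies on the centre line of the jaws, within the pads' length; the fingertips stand manip.tcp_to_tips ahead of it and the grasp point (between the pads) lies 11 mm behind it (manip.tcp_to_tips is the distance from the TCP to the fingertips, in m); x points along the fingers, y is the direction in which the jaws open and shut, and the axes are right-handed (so a half turn about x gives the same grasp; the last joint's range is limited). The gripper opens to 85 mm and grips with 20 to 120 N. Pads are 22 mm wide; open, the fingers measure 114 mm over their backs; the gripper's body (76 mm by 85 mm) begins 54 mm behind the grasp point. The pads swing forward as they close: fully open they stand 13 mm farther back than shut.
Start: joints at [-1.456, 0.053, 1.613, -0, 1.476, -0.119], TCP at [0.145, -0.608, 0.216] pointing down, gripper open.
Joint ranges: [-3.01, 3.01], [-1.01, 2.22], [0.06, 2.58], [-1.02, 4.17], [0.09, 2.62], [-3.14, 3.14]. Speed limits (rad/s): [2.57, 2.57, 3.14, 3.14, 3.14, 3.14].

INTERFACE

Orientations are given as a unit quaternion [w, x, y, z].
In Python, from plant import status, imaging, workorder, manip gives the robot as it stands.
- The arm moves only by the tool carry_out, never from a script. Its argument "moves" is one flat list of numbers, 5 for each row, row after row: the opening, from 0 (shut) to 1 (fully open), then the shift along the tool's x, y, z in cm, then the turn about the tool's x in rad. In form: [claw, tx, ty, tz, twist, claw, tx, ty, tz, twist, ...]. A call has 1 to 12 rows; each row is the pose to reach, as a shift and turn from the pose commanded when the call began, along the tool's axes at that moment; what a row does not reach only later rows make up. A row lasts 1/12 s, in which the tool goes at most 41.7 mm and 7.16 degrees, less where a joint would pass 70% of its speed; a pose out of reach is approached as far as the arm can. A call with a gripper value outside its range is refused whole. The fingers move at their own pace and stop on an object; the grip force is fixed at half the most. Time passes only in rows, so rows that repeat a pose let the fingers close. It gives the time, the measured TCP pose, the force and the opening at its end, in the units of the state.
- status.state(): the state, without advancing time (a new reading comes with each control period).
- imaging.grab_frame(name): name is "side" or "top"; returns the picture (400x640x3 uint8, red, green, blue); there is no depth.
- imaging.camera_info(name): a dict with "K" (3x3 intrinsics, pixels), "R" (3x3) and "t" (3): a world point X has camera coordinates R X + t. Camera axes: x right, y down, z forward; pixel columns grow to the right and rows downward; lengths in m; the calibration is good to about 2 mm. A picture is of the moment at which its call begins. camera_info takes no time and is no camera call.
- workorder.job_done(): hands the job in, once; it reports no verdict.
The state is a dict: "time": time; "joint_pos": joint angles; "joint_vel": joint speeds; "joint_efforts": joint torques, N m; "tool_pos": TCP position; "tool_rot": TCP orientation; "contact_force": force on the tool from outside, world axes, zero at the start; "ft_torque": the same for the moment, N m; "gripper_width": opening from 0.0 (shut) to 1.0 (fully open).
Only numpy, scipy, OpenCV 4.12 (cv2) and the standard library are available. Lean on these libraries where they do the work, as an engineer would, in place of code of your own. Each camera call takes 0.05 s, during which the arm holds its last target.

## Working session

There is one attempt and no reset: what is moved stays moved. The work goes in short steps, Python scripts to look and compute and a tool call to move; the robot and the scene stay as the last step left them, time stands still between calls to the robot, and variables do not carry over. Pictures are saved under pics/ and viewed, and the job is handed in when it is done.

Besides the shell and the picture viewer there is one more tool, called after "Emit:" as name(argument=value, ...), one argument or row to a line, values as JSON. carry_out: Moves the arm, as the interface text tells. Its arguments: {"type":"object","properties":{"moves":{"type":"array","items":{"type":"number"}}},"required":["moves"]}

```bash
mkdir -p pics; python3 - <<'E'
from plant import status, imaging, workorder, manip
import cv2
print(status.state()); print(manip.tcp_to_tips, [a for a in dir(manip) if a[0]!='_'])
for n in("side","top"):
    im=imaging.grab_frame(n); cv2.imwrite(f"pics/{n}0.png",im[:,:,::-1])
    c=imaging.camera_info(n); print(n,c)
E
```

```text
{'time': 0.0, 'joint_pos': array([-1.45599778e+00,  5.33575999e-02,  1.61430549e+00,  6.77506801e-07,
        1.47599442e+00, -1.18968279e-01]), 'joint_vel': array([ 0.00104018, -0.0001019 , -0.00124155, -0.00127389, -0.00033252,
        0.00076902]), 'joint_efforts': array([ 7.82705174e-04, -3.93674362e+01, -3.70178747e+01, -3.64551738e-05,
        7.02892430e-03, -1.52738801e-05]), 'tool_pos': array([ 0.1447213 , -0.60733842,  0.21515572]), 'tool_rot': array([ 0.08173089,  0.70228351,  0.08319096, -0.70227999]), 'contact_force': array([-0.3665433 ,  0.42108221,  0.09440576]), 'ft_torque': array([-0.00550254, -0.0334526 ,  0.02429066]), 'gripper_width': 1.0022823548743527}
0.008 ['IKError', 'tcp_to_tips']
side {'K': array([[419.03562388,   0.        , 321.29246513],
       [  0.        , 419.03562388, 199.8689687 ],
       [  0.        ,   0.        ,   1.        ]]), 'R': array([[-0.73379687, -0.67933386,  0.00690439],
       [-0.38052153,  0.40256678, -0.83255231],
       [ 0.56280149, -0.61355154, -0.5539034 ]]), 't': array([0.4270926 , 0.31041545, 0.8496615 ])}
top {'K': array([[479.36402682,   0.        , 313.86204183],
       [  0.        , 479.36402682, 195.84070336],
       [  0.        ,   0.        ,   1.        ]]), 'R': array([[ 0.00660444, -0.99997192,  0.00354227],
       [-0.99356767, -0.00696252, -0.11302572],
       [ 0.11304721, -0.00277302, -0.99358575]]), 't': array([-0.01633604,  0.59987194,  1.43490011])}
```

View pics/side0.png

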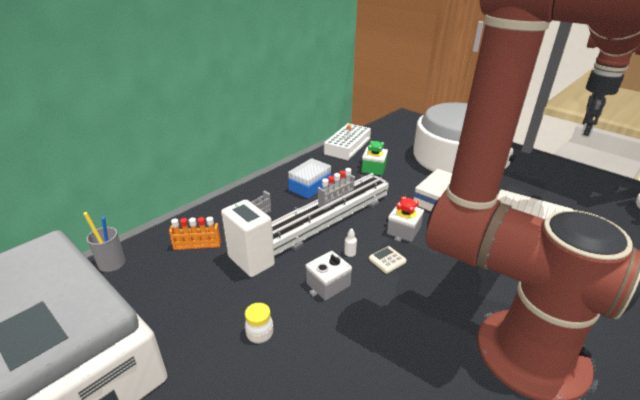

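View pics/top0.png

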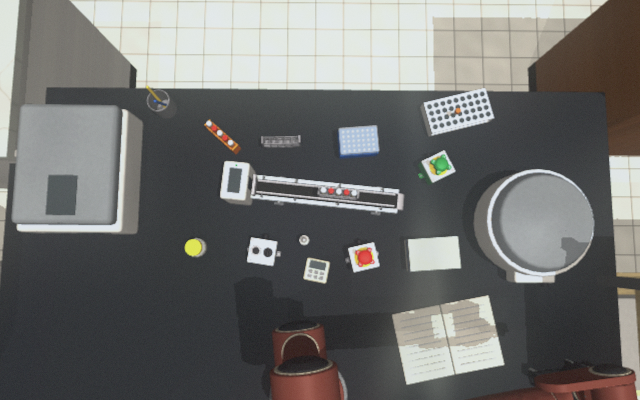

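The top view shows the red mushroom at about (364,257), the lane running from (400,202) to the end stop near (252,187), and the rack at about (338,191). Next I zoom in.

```bash
python3 - <<'E'
import cv2
t=cv2.imread("pics/top0.png"); s=cv2.imread("pics/side0.png")
cv2.imwrite("pics/z1.png",cv2.resize(t[235:280,335:395],None,fx=12,fy=12,interpolation=cv2.INTER_CUBIC))
cv2.imwrite("pics/z2.png",cv2.resize(t[155:220,215:415],None,fx=4,fy=4,interpolation=cv2.INTER_CUBIC))
cv2.imwrite("pics/z3.png",cv2.resize(s[160:280,215:435],None,fx=3.6,fy=3.6,interpolation=cv2.INTER_CUBIC))
E
```

```text
(no output)
```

View pics/z1.png

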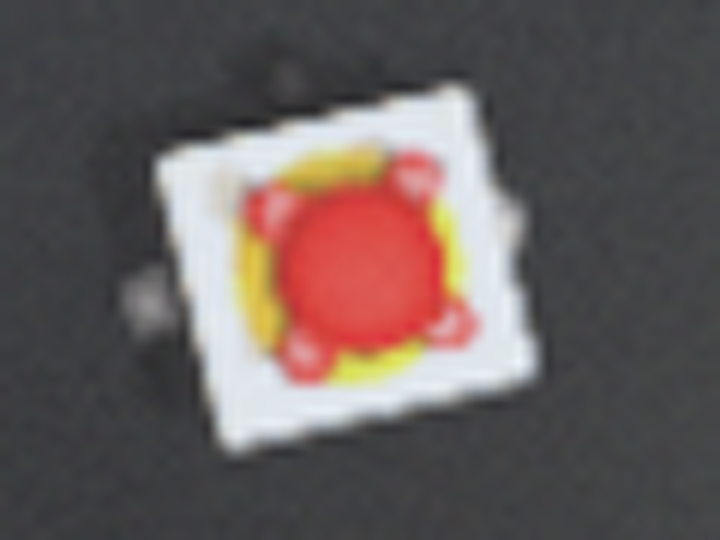

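View pics/z2.png

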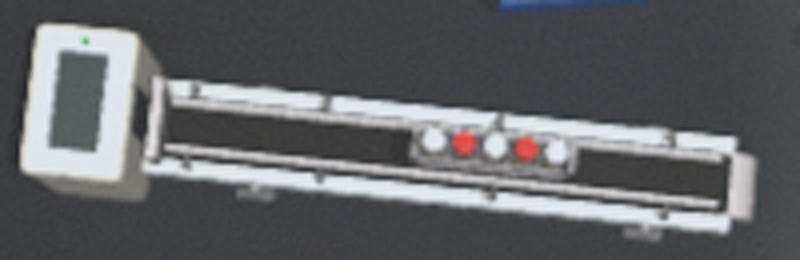

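View pics/z3.png

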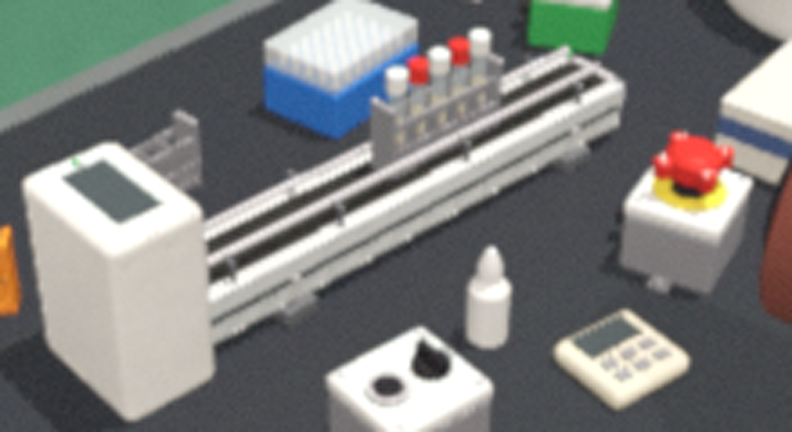

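```bash
cat > h.py <<'E'
import numpy as np
from plant import imaging
def ray(n,u,v,z):
    c=imaging.camera_info(n);K,R,t=c["K"],c["R"],c["t"]
    d=R.T@np.linalg.solve(K,[u,v,1.]); o=-R.T@t
    return (o+d*(z-o[2])/d[2])
def proj(n,X):
    c=imaging.camera_info(n);p=c["K"]@(c["R"]@np.array(X)+c["t"]);return p[:2]/p[2]
E
python3 - <<'E'
from h import *
import cv2
np.set_printoptions(precision=4,suppress=True)
t=cv2.imread("pics/top0.png")
f1=lambda x,y:((x+.5)/12-.5+335,(y+.5)/12-.5+235)
f2=lambda x,y:((x+.5)/4-.5+215,(y+.5)/4-.5+155)
f3=lambda x,y:((x+.5)/3.6-.5+215,(y+.5)/3.6-.5+160)
lid=np.array([ray("top",*f1(*p),.062) for p in [(158,158),(465,85),(540,375),(228,450)]])
print("lid",lid.mean(0),[np.linalg.norm(lid[i]-lid[i-1]) for i in range(4)])
cr=ray("top",*f1(362,265),.094);print("dome",cr)
L=np.array([ray("top",*f1(*p),.094) for p in [(273,208),(412,178),(455,322),(308,352)]])
print("lobes",L.mean(0)); 
for l in L: d=l-lid.mean(0);print(np.hypot(*d[:2]),np.degrees(np.arctan2(d[1],d[0])))
# side: dome mask
for nm,a,b in(("r1",(178,104),(718,157)),("r2",(168,148),(716,203))):
    A=ray("top",*f2(*a),.073);B=ray("top",*f2(*b),.073);print(nm,A,B,np.degrees(np.arctan2(*(A-B)[:2])))
for p in[(158,80),(150,160)]:print("stop",ray("top",*f2(*p),.098))
for p in[(412,128),(412,160)]:print("nose",ray("top",*f2(*p),.117))
for p in[(576,142),(575,175)]:print("tail",ray("top",*f2(*p),.117))
for p in[(433,140),(465,144),(496,147),(527,150),(558,152)]:print("cap",ray("top",*f2(*p),.141))
# side checks
print("side red", ray("side",*f3(697,147),.100))
for p in[(397,74),(480,35)]:print("side cap",ray("side",*f3(*p),.141))
for p in [(575,270)]:pass
E
```

```text
lid [ 0.4161 -0.1606  0.062 ] [np.float64(0.07335977156137913), np.float64(0.0783578520280282), np.float64(0.07329069962359727), np.float64(0.07923513880316631)]
dome [ 0.4169 -0.1606  0.094 ]
lobes [ 0.4169 -0.1606  0.094 ]
0.02576519968404587 56.223491451781854
0.024963141978407082 -29.371795020645695
0.0257508165885763 -119.55343030425328
0.02399325153853908 146.90199348573367
r1 [0.6402 0.1519 0.073 ] [ 0.6031 -0.2517  0.073 ] 5.249061998348641
r2 [0.607  0.1587 0.073 ] [ 0.5686 -0.2498  0.073 ] 5.3652790004902755
stop [0.6543 0.1642 0.098 ]
stop [0.595  0.1688 0.098 ]
nose [ 0.6175 -0.0227  0.117 ]
nose [ 0.5941 -0.0229  0.117 ]
tail [ 0.6081 -0.1415  0.117 ]
tail [ 0.5841 -0.1407  0.117 ]
cap [ 0.6058 -0.0375  0.141 ]
cap [ 0.6031 -0.0602  0.141 ]
cap [ 0.6011 -0.0823  0.141 ]
cap [ 0.5991 -0.1043  0.141 ]
cap [ 0.5978 -0.1264  0.141 ]
side red [ 0.417  -0.1661  0.1   ]
side cap [ 0.6062 -0.0391  0.141 ]
side cap [ 0.5989 -0.1281  0.141 ]
```

```bash
cat >> h.py <<'E'
from plant import status
from scipy.spatial.transform import Rotation as Ro
np.set_printoptions(precision=4,suppress=True)
def tool():
    s=status.state();q=s["tool_rot"];return s,Ro.from_quat(np.r_[q[1:],q[0]]).as_matrix()
def to(target):
    s,R=tool();print("t",s["time"],"pos",s["tool_pos"],"F",s["contact_force"],"g",s["gripper_width"]);
    print("yaw y,z axis deg",[round(float(np.degrees(np.arctan2(R[1,i],R[0,i]))),2) for i in(1,2)],"x",R[:,0])
    print("shift cm",R.T@(np.array(target)-s["tool_pos"])*100)
E
python3 -c "
from h import *
to([.4165,-.161,.138])"
```

```text
t 0.1 pos [ 0.1447 -0.6074  0.2153] F [ 0.1109 -0.0142  0.2418] g 1.001088057537182
yaw y,z axis deg [-76.6, -166.6] x [-0.0002  0.0019 -1.    ]
shift cm [  7.805  -37.1143 -36.7775]
```

Emit:
carry_out(
  moves=[0,2,-37.1,-36.8,0,0,2,-37.1,-36.8,0,0,2,-37.1,-36.8,0,0,2,-37.1,-36.8,0,0,2,-37.1,-36.8,0,0,2,-37.1,-36.8,0,0,2,-37.1,-36.8,0,0,2,-37.1,-36.8,0,0,2,-37.1,-36.8,0,0,2,-37.1,-36.8,0,0,2,-37.1,-36.8,0,0,2,-37.1,-36.8,0],
)

```text
time: 1.1
tool_pos: [0.4053, -0.1793, 0.197]
tool_rot: [0.082, 0.702, 0.082, -0.702]
contact_force: [0.8, -0.3, 0.1]
gripper_width: -0.004
```

```bash
python3 -c "
from h import *
to([.4165,-.161,.138])"
```

```text
t 1.1 pos [ 0.4053 -0.1793  0.197 ] F [ 0.7648 -0.3046  0.0595] g -0.003838250548748448
yaw y,z axis deg [-76.62, -166.62] x [ 0.0002 -0.0001 -1.    ]
shift cm [ 5.8954 -1.5254 -1.5163]
```

Emit:
carry_out(
  moves=[0,3.5,-1.2,-1.2,0,0,4.5,-1.2,-1.2,0,0,4.5,-1.2,-1.2,0,0,4.5,-1.2,-1.2,0],
)

```text
time: 1.43
tool_pos: [0.413, -0.167, 0.1516]
tool_rot: [-0.082, -0.702, -0.083, 0.703]
contact_force: [0.4, -0.1, 0.9]
gripper_width: -0.002
```

```bash
python3 -c "
from h import *
to([.4165,-.161,.108])
import cv2
for n in('side','top'):
  im=imaging.grab_frame(n)[:,:,::-1]; p=proj(n,[.4165,-.161,.11]);print(p);x,y=int(p[0]),int(p[1])
  cv2.imwrite(f'pics/a_{n}.png',cv2.resize(im[y-40:y+40,x-50:x+50],None,fx=7,fy=7,interpolation=cv2.INTER_CUBIC))
"
```

```text
t 1.4333 pos [ 0.413  -0.167   0.1516] F [ 0.3779 -0.0948  0.944 ] g -0.0022011892873224155
yaw y,z axis deg [-76.61, -166.61] x [-0.0021  0.0008 -1.    ]
shift cm [ 4.3555 -0.4957 -0.4861]
[407.7941 198.201 ]
[365.4592 256.8424]
```

View pics/a_side.png

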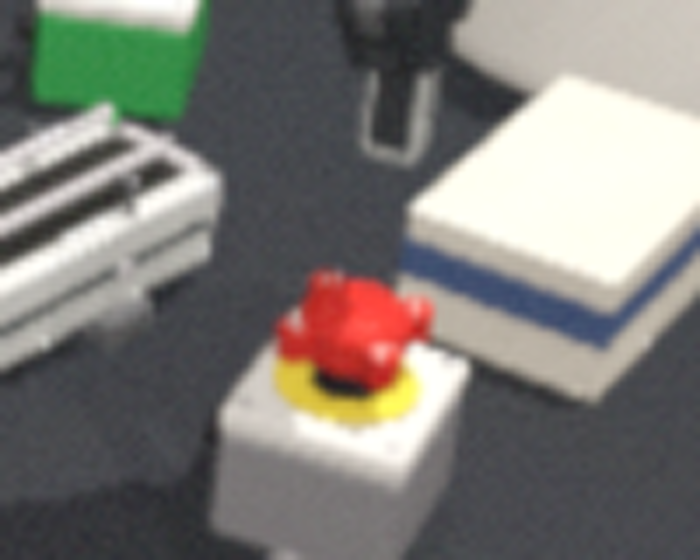

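View pics/a_top.png

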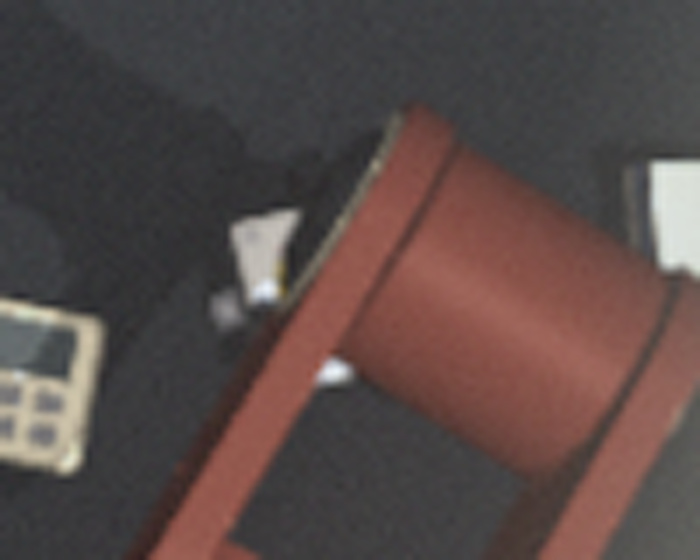

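Emit:
carry_out(
  moves=[0,0,0,0,0,0,0,0,0,0,0,0,0,0,0],
)

```text
time: 1.78
tool_pos: [0.414, -0.1679, 0.1533]
tool_rot: [0.082, 0.703, 0.082, -0.702]
contact_force: [0.1, 0.8, -0.7]
gripper_width: 0.0
```

```bash
python3 -c "
from h import *
to([.4165,-.161,.110])
print(proj('side',[.413,-.167,.1436])-[357,158])
"
```

```text
t 1.7833 pos [ 0.414  -0.1679  0.1533] F [ 0.0782  0.8202 -0.6962] g 0.00024300295436473047
yaw y,z axis deg [-76.68, -166.68] x [ 0.0014 -0.0009 -1.    ]
shift cm [ 4.3258 -0.616  -0.3941]
[54.7246 29.1567]
```

```bash
python3 -c "
from h import *
import cv2
n='side'
im=imaging.grab_frame(n)[:,:,::-1].copy(); 
s,R=tool()
cr=im[130:240,350:470];cr=cv2.resize(cr,None,fx=6.6,fy=5.4 if 0 else 5.4,interpolation=cv2.INTER_CUBIC) if 0 else cv2.resize(cr,None,fx=5.4,fy=5.4,interpolation=cv2.INTER_CUBIC)
for d in(0,.008,-.065):
  p=proj(n,s['tool_pos']+R[:,0]*d);print(d,p);cv2.circle(cr,tuple(int(v) for v in((p-[350,130]+.5)*5.4)),3,(0,255,0),-1)
cv2.imwrite('pics/b.png',cr)
"
```

```text
0 [412.0022 183.8761]
0.008 [411.6159 186.4636]
-0.065 [415.2605 162.0521]
```

View pics/b.png

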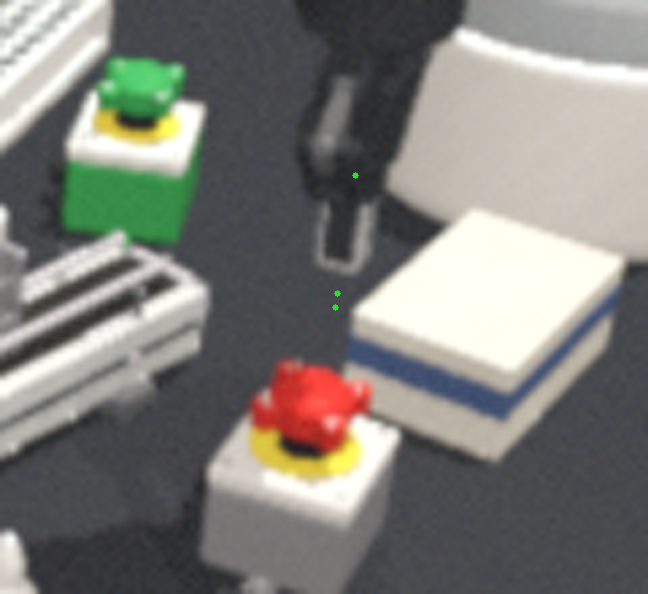

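Emit:
carry_out(
  moves=[0,1.5,-0.6,-0.4,0,0,3,-0.6,-0.4,0,0,4,-0.6,-0.4,0,0,4,-0.6,-0.4,0,0,4,-0.6,-0.4,0,0,4,-0.6,-0.4,0],
)

```text
time: 2.33
tool_pos: [0.4167, -0.1606, 0.1131]
tool_rot: [0.083, 0.703, 0.082, -0.702]
contact_force: [-0.3, 0.2, -0.7]
gripper_width: 0.001
```

```bash
python3 -c "
from h import *
import cv2
to([.4165,-.161,.108])
n='side'
im=imaging.grab_frame(n)[:,:,::-1].copy(); 
cr=cv2.resize(im[160:230,370:440],None,fx=8,fy=8,interpolation=cv2.INTER_CUBIC)
cv2.imwrite('pics/c.png',cr)
"
```

```text
t 2.3333 pos [ 0.4167 -0.1606  0.1131] F [-0.2791  0.1815 -0.7255] g 0.0014025039044276019
yaw y,z axis deg [-76.62, -166.62] x [ 0.0009 -0.0006 -1.    ]
shift cm [0.506  0.0388 0.0296]
```

View pics/c.png

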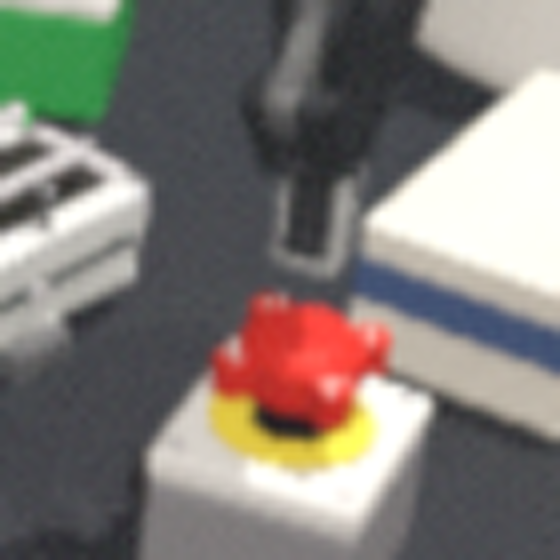

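Emit:
carry_out(
  moves=[0,0.2,0,0,0,0,0.4,0,0,0,0,0.4,0,0,0,0,0.4,0,0,0],
)

```text
time: 2.72
tool_pos: [0.4163, -0.1602, 0.1083]
tool_rot: [0.082, 0.702, 0.082, -0.702]
contact_force: [0.1, 0.4, -0.6]
gripper_width: -0.007
```

Emit:
carry_out(
  moves=[0,0.1,0,0,0,0,0.2,0,0,0,0,0.2,0,0,0],
)

```text
time: 2.97
tool_pos: [0.4161, -0.1601, 0.106]
tool_rot: [-0.082, -0.702, -0.083, 0.702]
contact_force: [0.3, 0.1, -0.5]
gripper_width: 0.001
```

Emit:
carry_out(
  moves=[0,0.1,0,0,0,0,0.2,0,0,0,0,0.2,0,0,0],
)

```text
time: 3.22
tool_pos: [0.4162, -0.1601, 0.104]
tool_rot: [-0.082, -0.702, -0.083, 0.702]
contact_force: [0.2, -0.1, 0.1]
gripper_width: -0.005
```

Emit:
carry_out(
  moves=[0,0.2,0,0,0,0,0.4,0,0,0,0,0.4,0,0,0],
)

```text
time: 3.47
tool_pos: [0.416, -0.16, 0.0997]
tool_rot: [-0.082, -0.702, -0.083, 0.703]
contact_force: [0.1, 0.1, 0.2]
gripper_width: -0.0
```

Emit:
carry_out(
  moves=[0,0.2,0,0,0,0,0.3,0,0,0,0,0.3,0,0,0],
)

```text
time: 3.72
tool_pos: [0.4161, -0.16, 0.0969]
tool_rot: [-0.082, -0.702, -0.083, 0.702]
contact_force: [-0.0, -0.5, -0.4]
gripper_width: -0.001
```

```bash
python3 -c "
from h import *
import cv2
to([.4165,-.161,.108])
n='side'
im=imaging.grab_frame(n)[:,:,::-1].copy(); 
cr=cv2.resize(im[160:230,370:440],None,fx=8,fy=8,interpolation=cv2.INTER_CUBIC)
cv2.imwrite('pics/d.png',cr)
"
```

```text
t 3.7167 pos [ 0.4161 -0.16    0.0969] F [-0.0179 -0.5408 -0.427 ] g -0.0012168805421760736
yaw y,z axis deg [-76.6, -166.6] x [-0.0006  0.0003 -1.    ]
shift cm [-1.1079  0.1019 -0.0183]
```

View pics/d.png

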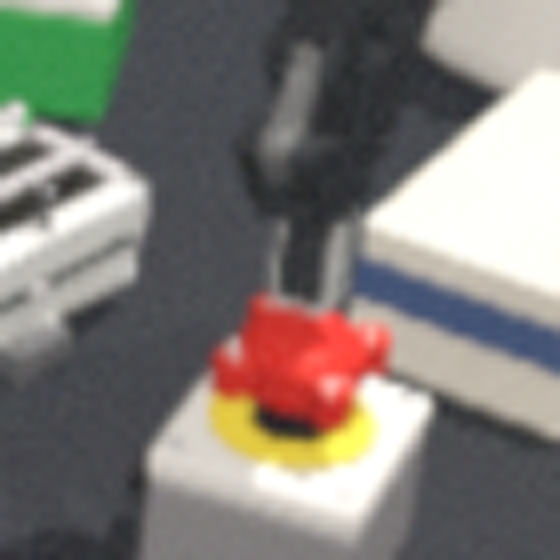

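```bash
python3 -c "
from h import *
import cv2
im=cv2.imread('pics/side0.png')
cr=cv2.resize(im[50:170,540:640],None,fx=5,fy=5,interpolation=cv2.INTER_CUBIC)
for d in(0.207,.215,.28,):
  p=proj('side',[.1447,-.6074,d]);print(p);cv2.circle(cr,tuple(int(v) for v in((p-[540,50]+.5)*5)),3,(0,255,0),-1)
cv2.imwrite('pics/e.png',cr)
im=imaging.grab_frame('top')[:,:,::-1]
p=proj('top',[.4161,-.16,.09]);print(p)
cv2.imwrite('pics/f.png',cv2.resize(im[200:320,290:440],None,fx=5,fy=5,interpolation=cv2.INTER_CUBIC))
"
```

```text
[580.2908 142.9562]
[581.2792 140.3874]
[589.5918 118.7817]
[364.3555 256.8866]
```

View pics/e.png

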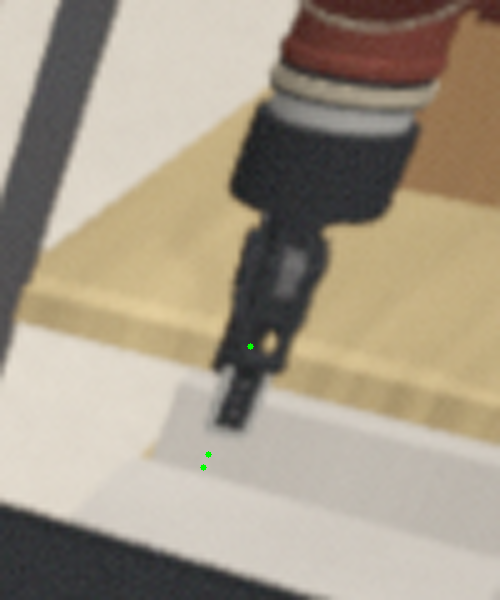

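View pics/f.png

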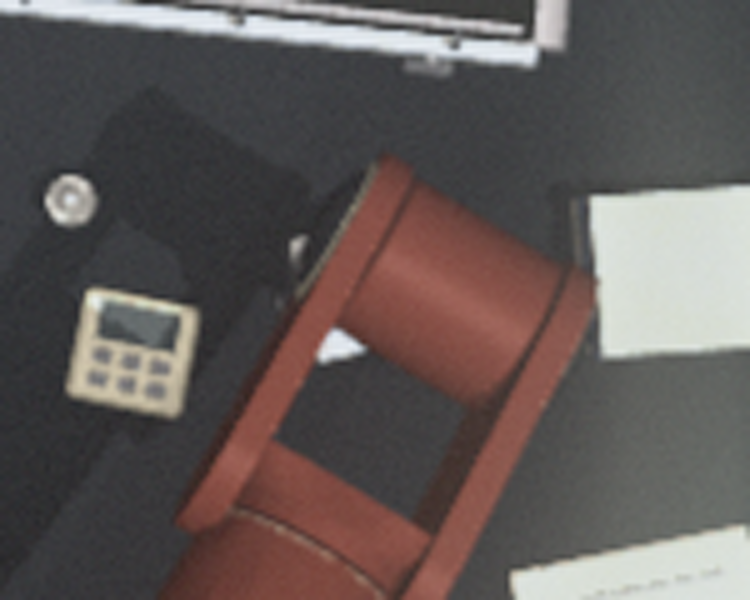

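Emit:
carry_out(
  moves=[0,-4,0,0,0,0,-8,0,0,0,0,-10,0,0,0,0,-10,0,0,0,0,-10,0,0,0],
)

```text
time: 4.23
tool_pos: [0.4172, -0.1607, 0.1991]
tool_rot: [0.083, 0.703, 0.082, -0.701]
contact_force: [0.1, 0.2, -0.1]
gripper_width: -0.004
```

```bash
cat > v.py <<'E'
from h import *
import cv2,sys
s,R=tool();im=imaging.grab_frame('side')[:,:,::-1]
o=s['tool_pos'];print(o,s['gripper_width'])
c=proj('side',o).astype(int);x0,y0=c[0]-45,c[1]-55;k=7
cr=cv2.resize(im[y0:y0+80,x0:x0+90],None,fx=k,fy=k,interpolation=cv2.INTER_CUBIC)
for d,dy,col in((.008,0,(0,255,0)),(-.011,0,(0,255,0)),(-.065,0,(0,255,0)),(.008,.0425,(255,255,0)),(.008,-.0425,(0,255,255))):
  p=proj('side',o+R[:,0]*d+R[:,1]*dy);cv2.circle(cr,tuple(int(v) for v in((p-[x0,y0]+.5)*k)),3,col,-1)
cv2.imwrite(sys.argv[1],cr)
E
python3 v.py pics/g.png
```

```text
[ 0.4172 -0.1607  0.1991] -0.0037163043264192615
```

View pics/g.png

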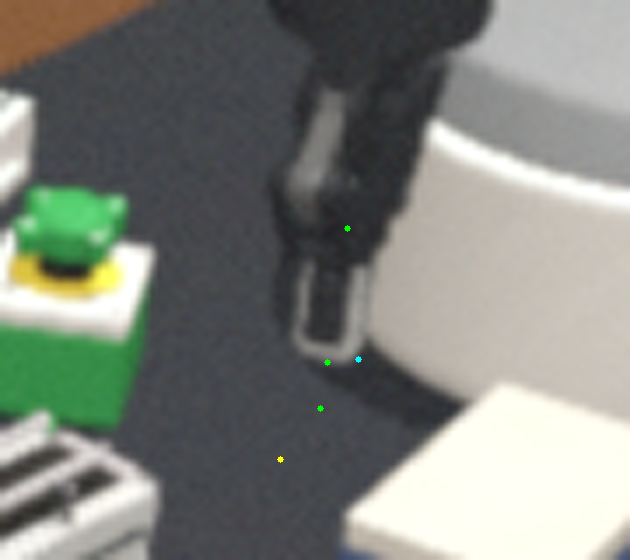

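Emit:
carry_out(
  moves=[1,0,0,0,0,1,0,0,0,0,1,0,0,0,0,1,0,0,0,0,1,0,0,0,0,1,0,0,0,0],
)

```text
time: 4.78
tool_pos: [0.4162, -0.1601, 0.1969]
tool_rot: [-0.082, -0.702, -0.083, 0.702]
contact_force: [0.1, -0.6, 1.0]
gripper_width: 0.844
```

```bash
python3 v.py pics/g2.png
```

```text
[ 0.4162 -0.1601  0.1969] 0.8438199483385093
```

View pics/g2.png

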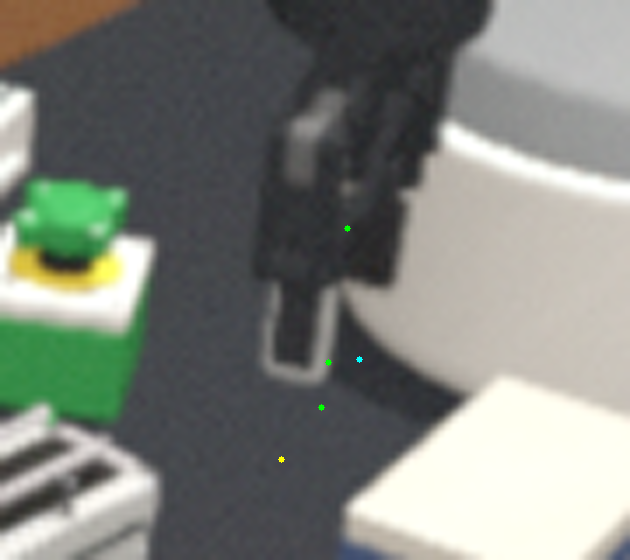

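Emit:
carry_out(
  moves=[0,0,21,-8,0,0,0,21,-8,0,0,0,21,-8,0,0,0,21,-8,0,0,0,21,-8,0,0,0,21,-8,0,0,0,21,-8,0,0,0,21,-8,0],
)

```text
time: 5.5
tool_pos: [0.5427, -0.3462, 0.1966]
tool_rot: [-0.082, -0.702, -0.083, 0.703]
contact_force: [0.4, 0.5, -0.1]
gripper_width: 0.003
```

```bash
python3 v.py pics/g3.png; python3 -c "
from h import *
import cv2
s,R=tool();im=imaging.grab_frame('top')[:,:,::-1];o=s['tool_pos']
c=proj('top',o).astype(int);x0,y0=c[0]-50,c[1]-50;k=6;print(x0,y0)
cr=cv2.resize(im[y0:y0+100,x0:x0+100],None,fx=k,fy=k,interpolation=cv2.INTER_CUBIC)
for d in(.008,-.011,-.065):
  p=proj('top',o+R[:,0]*d);cv2.circle(cr,tuple(int(v) for v in((p-[x0,y0]+.5)*k)),3,(0,255,0),-1)
cv2.imwrite('pics/g4.png',cr)"
```

```text
[ 0.5427 -0.3462  0.1966] 0.002649472052835843
386 160
```

View pics/g3.png

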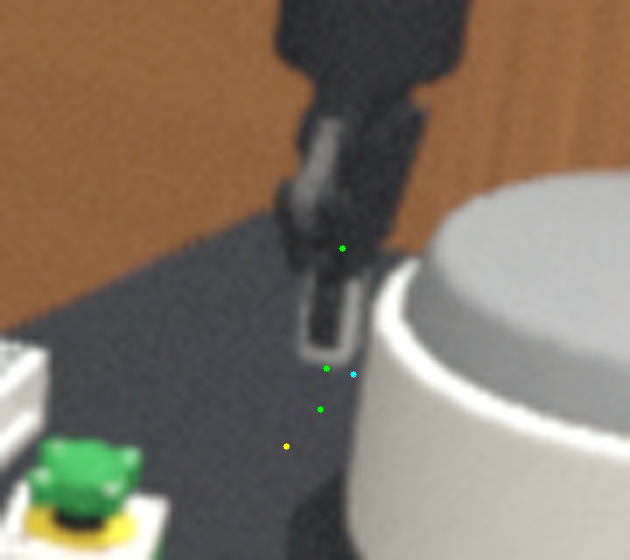

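View pics/g4.png

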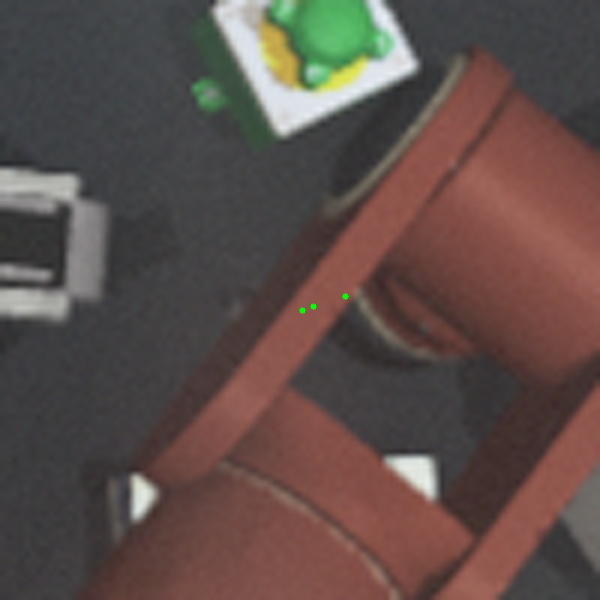

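```bash
python3 -c "
from h import *
to([.4165,-.161,.1])"
```

```text
t 5.6 pos [ 0.5423 -0.345   0.1971] F [-0.6278  0.349   1.183 ] g -0.0010587887644043772
yaw y,z axis deg [-76.58, -166.58] x [-0.0006  0.0008 -1.    ]
shift cm [  9.7289 -20.8067   7.9614]
```

Emit:
carry_out(
  moves=[0,0,-20.9,8,0,0,0,-20.9,8,0,0,0,-20.9,8,0,0,0,-20.9,8,0,0,0,-20.9,8,0,0,0,-20.9,8,0,0,2,-20.9,8,0,0,5,-20.9,8,0,0,8,-20.9,8,0,0,9.7,-20.9,8,0,0,9.7,-20.9,8,0,0,9.7,-20.9,8,0],
)

```text
time: 6.6
tool_pos: [0.4154, -0.16, 0.0997]
tool_rot: [-0.082, -0.702, -0.083, 0.703]
contact_force: [-0.1, 0.3, 0.4]
gripper_width: 0.0
```

Emit:
carry_out(
  moves=[0,0.2,0,0,0,0,0.4,0,0,0,0,0.6,0,0,0,0,0.6,0,0,0,0,0.6,0,0,0],
)

```text
time: 7.02
tool_pos: [0.4168, -0.1614, 0.0948]
tool_rot: [0.083, 0.703, 0.082, -0.702]
contact_force: [-0.1, 0.3, 0.0]
gripper_width: 0.001
```

Emit:
carry_out(
  moves=[0,0.1,0,0,0,0,0.2,0,0,0,0,0.2,0,0,0],
)

```text
time: 7.27
tool_pos: [0.4164, -0.1611, 0.0921]
tool_rot: [-0.082, -0.702, -0.083, 0.702]
contact_force: [0.3, -1.0, -0.1]
gripper_width: 0.004
```

```bash
python3 v.py pics/h1.png
```

```text
[ 0.4164 -0.1611  0.0921] 0.003542353039984146
```

View pics/h1.png

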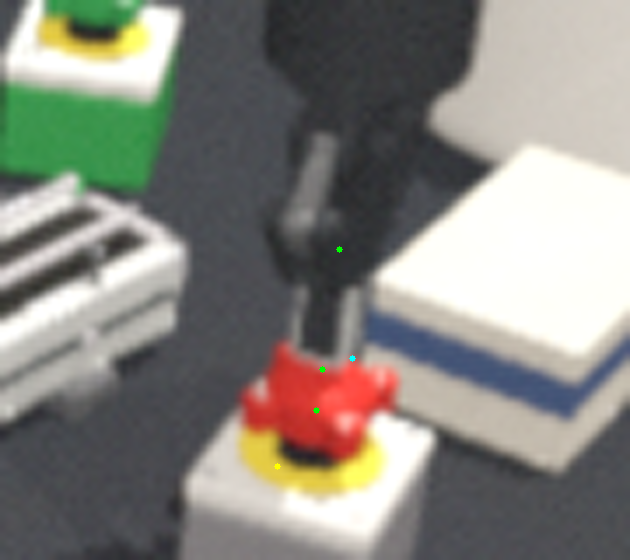

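Emit:
carry_out(
  moves=[0,0.1,0,0,0,0,0.2,0,0,0,0,0.2,0,0,0],
)

```text
time: 7.57
tool_pos: [0.4164, -0.1611, 0.09]
tool_rot: [-0.082, -0.702, -0.083, 0.702]
contact_force: [1.0, -0.0, -1.0]
gripper_width: -0.003
```

Emit:
carry_out(
  moves=[0,0.1,0,0,0,0,0.2,0,0,0,0,0.2,0,0,0],
)

```text
time: 7.82
tool_pos: [0.4164, -0.1611, 0.088]
tool_rot: [-0.082, -0.702, -0.083, 0.702]
contact_force: [-1.0, -0.2, -0.6]
gripper_width: 0.003
```

Emit:
carry_out(
  moves=[0,0.1,0,0,0,0,0.2,0,0,0,0,0.2,0,0,0],
)

```text
time: 8.07
tool_pos: [0.4164, -0.161, 0.086]
tool_rot: [-0.082, -0.702, -0.083, 0.702]
contact_force: [-0.5, 0.1, -0.3]
gripper_width: 0.002
```

Emit:
carry_out(
  moves=[0,0.1,0,0,0,0,0.2,0,0,0,0,0.2,0,0,0],
)

```text
time: 8.32
tool_pos: [0.4167, -0.1612, 0.0845]
tool_rot: [0.083, 0.702, 0.082, -0.702]
contact_force: [-1.1, -0.6, 1.2]
gripper_width: 0.001
```

Emit:
carry_out(
  moves=[0,0.1,0,0,0,0,0.2,0,0,0,0,0.2,0,0,0],
)

```text
time: 8.57
tool_pos: [0.4167, -0.1612, 0.0825]
tool_rot: [0.083, 0.702, 0.082, -0.702]
contact_force: [-1.1, 0.9, 4.5]
gripper_width: 0.002
```

```bash
python3 v.py pics/h2.png
```

```text
[ 0.4167 -0.1612  0.0825] 0.002113971101726253
```

View pics/h2.png

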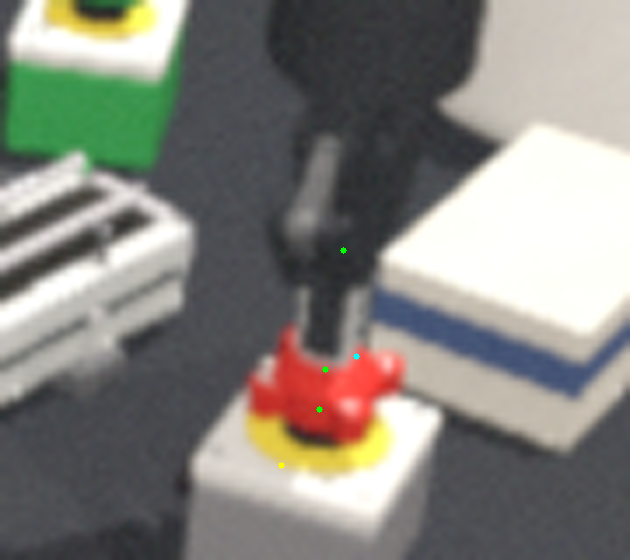

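Emit:
carry_out(
  moves=[0,0.2,0,0,0,0,0.4,0,0,0,0,0.4,0,0,0],
)

```text
time: 8.87
tool_pos: [0.4166, -0.1612, 0.078]
tool_rot: [0.083, 0.702, 0.082, -0.702]
contact_force: [-1.1, 1.0, 2.0]
gripper_width: 0.001
```

Emit:
carry_out(
  moves=[0,0.1,0,0,0,0,0.2,0,0,0,0,0.2,0,0,0],
)

```text
time: 9.12
tool_pos: [0.4167, -0.1612, 0.0765]
tool_rot: [0.083, 0.702, 0.082, -0.702]
contact_force: [-1.5, 1.5, 6.7]
gripper_width: -0.0
```

Emit:
carry_out(
  moves=[0,0.1,0,0,0,0,0.2,0,0,0,0,0.2,0,0,0],
)

```text
time: 9.37
tool_pos: [0.4169, -0.1613, 0.0755]
tool_rot: [0.083, 0.702, 0.082, -0.702]
contact_force: [-3.5, 2.1, 10.6]
gripper_width: -0.003
```

Emit:
carry_out(
  moves=[0,0.1,0,0,0,0,0.1,0,0,0],
)

```text
time: 9.53
tool_pos: [0.4171, -0.1615, 0.0755]
tool_rot: [0.083, 0.702, 0.082, -0.702]
contact_force: [-6.0, 3.4, 15.4]
gripper_width: 0.001
```

Emit:
carry_out(
  moves=[0,-1,0,0,0,0,-4,0,0,0,0,-8,0,0,0,0,-10,0,0,0,0,-12,0,0,0,0,-12,0,0,0,0,-12,0,0,0],
)

```text
time: 10.12
tool_pos: [0.417, -0.1614, 0.1938]
tool_rot: [0.083, 0.703, 0.082, -0.702]
contact_force: [0.2, -0.4, -0.7]
gripper_width: 0.002
```

```bash
python3 -c "
from h import *
import cv2
d=np.array([np.sin(np.radians(5.3)),np.cos(np.radians(5.3)),0])
tail=np.array([.596,-.1412,0])
to(tail-d*.06+[0,0,.16])
im=imaging.grab_frame('side')[:,:,::-1]
cv2.imwrite('pics/i.png',cv2.resize(im[160:250,350:450],None,fx=6,fy=6,interpolation=cv2.INTER_CUBIC))"
```

```text
t 10.1167 pos [ 0.417  -0.1614  0.1938] F [ 0.1652 -0.4293 -0.6653] g 0.0017222116118358619
yaw y,z axis deg [-76.6, -166.6] x [ 0.0019 -0.001  -1.    ]
shift cm [  3.4146   7.8614 -15.9524]
```

View pics/i.png

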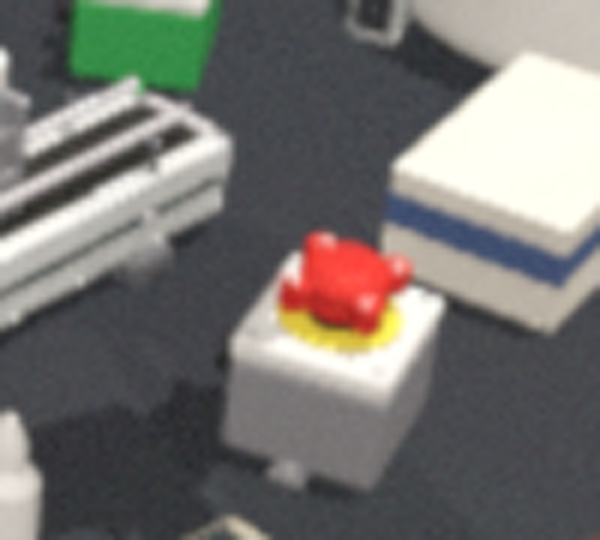

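Emit:
carry_out(
  moves=[0,2,7.9,-16,0.1,0,3.4,7.9,-16,0.2,0,3.4,7.9,-16,0.326,0,3.4,7.9,-16,0.326,0,3.4,7.9,-16,0.326,0,3.4,7.9,-16,0.326,0,3.4,7.9,-16,0.326,0,3.4,7.9,-16,0.326],
)

```text
time: 10.83
tool_pos: [0.589, -0.2004, 0.1578]
tool_rot: [0.033, -0.705, 0.032, 0.707]
contact_force: [0.1, -0.4, 0.3]
gripper_width: -0.004
```

```bash
python3 -c "
from h import *
import cv2
d=np.array([np.sin(np.radians(5.3)),np.cos(np.radians(5.3)),0])
tail=np.array([.596,-.1412,0])
to(tail-d*.045+[0,0,.087])
im=imaging.grab_frame('side')[:,:,::-1]
cv2.imwrite('pics/j.png',cv2.resize(im[110:240,300:430],None,fx=4.6,fy=4.6,interpolation=cv2.INTER_CUBIC))
im=imaging.grab_frame('top')[:,:,::-1]
cv2.imwrite('pics/j2.png',cv2.resize(im[150:260,310:440],None,fx=5,fy=5,interpolation=cv2.INTER_CUBIC))"
```

```text
t 10.8333 pos [ 0.589  -0.2004  0.1578] F [ 0.0825 -0.3528  0.2729] g -0.0040835174200408095
yaw y,z axis deg [-95.29, 174.71] x [-0.0027  0.0012 -1.    ]
shift cm [ 7.0776 -1.4503 -0.1742]
```

View pics/j.png

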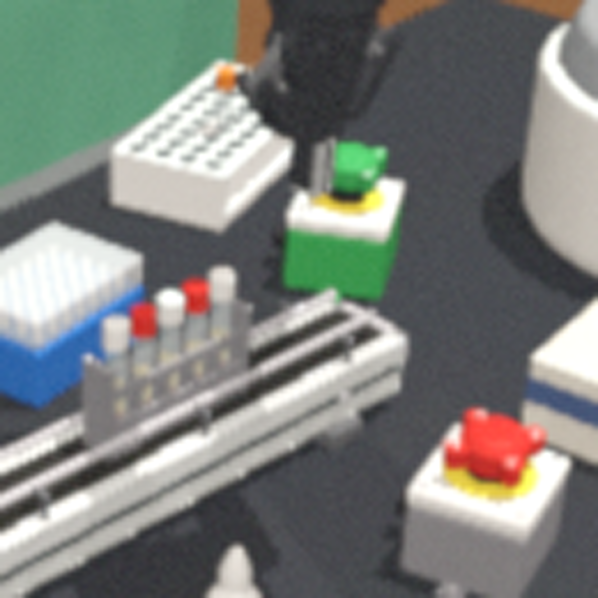

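View pics/j2.png

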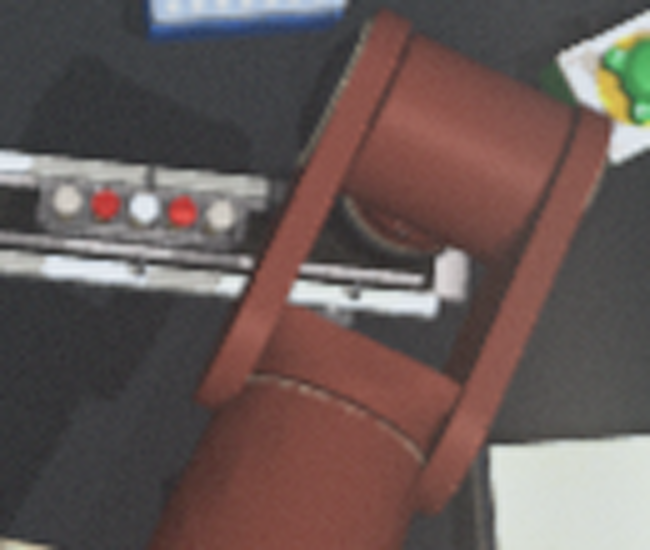

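```bash
python3 -c "
from h import *
print((proj('side',[.589,-.2004,.1725])-[300,110])*4.6,(proj('side',[.589,-.2004,.15])-[300,110])*4.6)"
```

```text
[308.8199 193.2951] [306.4223 225.1135]
```

Emit:
carry_out(
  moves=[0,3,0.2,-0.2,0,0,5,0.2,-0.2,0,0,7,0.2,-0.2,0,0,7,0.2,-0.2,0,0,7,0.2,-0.2,0,0,7,0.2,-0.2,0],
)

```text
time: 11.43
tool_pos: [0.5927, -0.2035, 0.0912]
tool_rot: [-0.032, 0.707, -0.033, -0.706]
contact_force: [-0.2, 0.1, 0.1]
gripper_width: -0.002
```

```bash
cat >k.py <<'E'
from h import *
import cv2,sys
d=np.array([np.sin(np.radians(5.3)),np.cos(np.radians(5.3)),0])
tail=np.array([.596,-.1412,0])
to(tail-d*.025+[0,0,.087])
im=imaging.grab_frame('side')[:,:,::-1]
cv2.imwrite(sys.argv[1],cv2.resize(im[130:240,250:430],None,fx=4.4,fy=4.4,interpolation=cv2.INTER_CUBIC))
E
python3 k.py pics/k.png
```

```text
t 11.4333 pos [ 0.5927 -0.2035  0.0912] F [-0.1737  0.1256  0.1162] g -0.001659018527722149
yaw y,z axis deg [-95.29, 174.71] x [ 0.0023 -0.0011 -1.    ]
shift cm [ 0.4157 -3.7299  0.2481]
```

View pics/k.png

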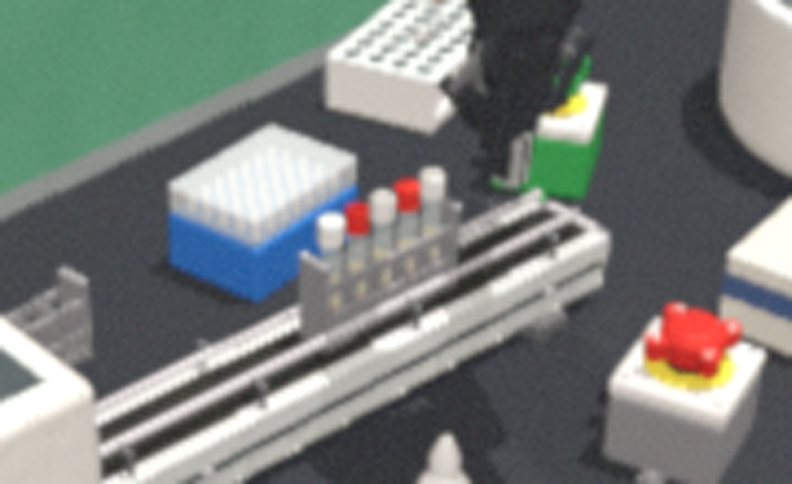

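```bash
python3 -c "
from h import *
f=lambda X:(proj('side',X)-[250,130])*4.4
for z in(.0912,.1057,.117):print(f([.5927,-.2035,z]))
print(f([.596,-.1412,.117]),f([.606,-.022,.117]))"
```

```text
[505.815  200.4396]
[507.1976 181.9391]
[508.2875 167.3558]
[445.7977 199.5305] [310.7173 264.6299]
```

Emit:
carry_out(
  moves=[0,0,0,0,-0.12,0,0,0,0,-0.24,0,0,0,0,-0.36,0,0,0,0,-0.48,0,0,0,0,-0.6,0,0,0,0,-0.72,0,0,0,0,-0.84,0,0,0,0,-0.96,0,0,0,0,-1.08,0,0,0,0,-1.2,0,0,0,0,-1.32,0,0,0,0,-1.44],
)

```text
time: 12.48
tool_pos: [0.5935, -0.2037, 0.0918]
tool_rot: [0.444, 0.552, 0.442, -0.551]
contact_force: [0.2, -0.3, 0.4]
gripper_width: 0.003
```

Emit:
carry_out(
  moves=[0,0,0,0,-0.12,0,0,0,0,-0.13,0,0,0,0,-0.13],
)

```text
time: 12.73
tool_pos: [0.5932, -0.2035, 0.0912]
tool_rot: [0.477, 0.524, 0.475, -0.523]
contact_force: [0.4, 0.5, 0.1]
gripper_width: 0.004
```

```bash
python3 k.py pics/l.png; python3 -c "
from h import *
print(status.state()['joint_pos'])"
```

```text
t 12.7333 pos [ 0.5932 -0.2035  0.0912] F [0.3988 0.5362 0.1105] g 0.0036564613962907894
yaw y,z axis deg [-5.47, -95.47] x [ 0.0026 -0.0012 -1.    ]
shift cm [ 0.4121 -0.309  -3.7315]
[-0.4492  0.1613  1.7133  0.      1.2648 -0.3534]
```

View pics/l.png

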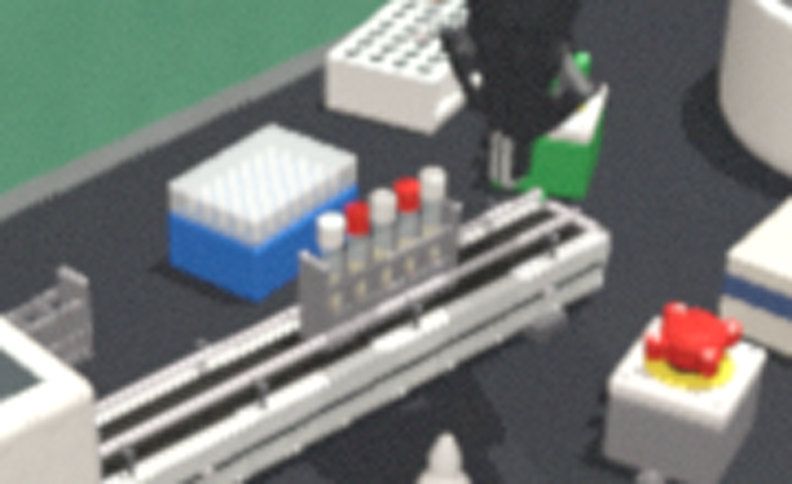

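Emit:
carry_out(
  moves=[0,0,-0.2,-1.5,0,0,0,-0.3,-3,0,0,0,-0.3,-4,0,0,0,-0.3,-4.3,0,0,0,-0.3,-4.6,0,0,0,-0.3,-4.9,0,0,0,-0.3,-5.2,0,0,0,-0.3,-5.5,0],
)

```text
time: 13.45
tool_pos: [0.5944, -0.1483, 0.0893]
tool_rot: [-0.476, -0.523, -0.476, 0.523]
contact_force: [-1.4, -0.5, 0.3]
gripper_width: -0.002
```

```bash
python3 k.py pics/m.png
```

```text
t 13.45 pos [ 0.5944 -0.1483  0.0893] F [-1.4013 -0.4905  0.3253] g -0.0017124637423774059
yaw y,z axis deg [-5.35, -95.35] x [-0.     -0.0006 -1.    ]
shift cm [0.2309 0.0914 1.7808]
```

View pics/m.png

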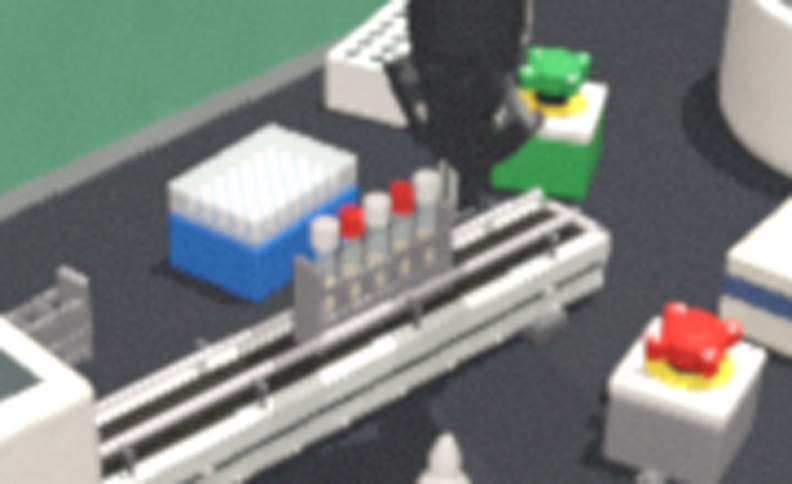

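Emit:
carry_out(
  moves=[0,0,0,-0.5,0,0,0,0,-1.2,0,0,0,0,-2,0,0,0,0,-3,0,0,0,0,-4,0,0,0,0,-5,0,0,0,0,-6,0,0,0,0,-7,0,0,0,0,-8,0,0,0,0,-9,0,0,0,0,-9.7,0,0,0,0,-10,0],
)

```text
time: 14.5
tool_pos: [0.6038, -0.0472, 0.0893]
tool_rot: [0.476, 0.522, 0.477, -0.522]
contact_force: [-0.7, -2.0, 0.7]
gripper_width: 0.001
```

```bash
python3 k.py pics/n.png
```

```text
t 14.5 pos [ 0.6038 -0.0472  0.0893] F [-0.6677 -2.049   0.6649] g 0.000969932268860184
yaw y,z axis deg [-5.26, -95.26] x [-0.      0.0001 -1.    ]
shift cm [ 0.2287  0.0864 11.9291]
```

View pics/n.png

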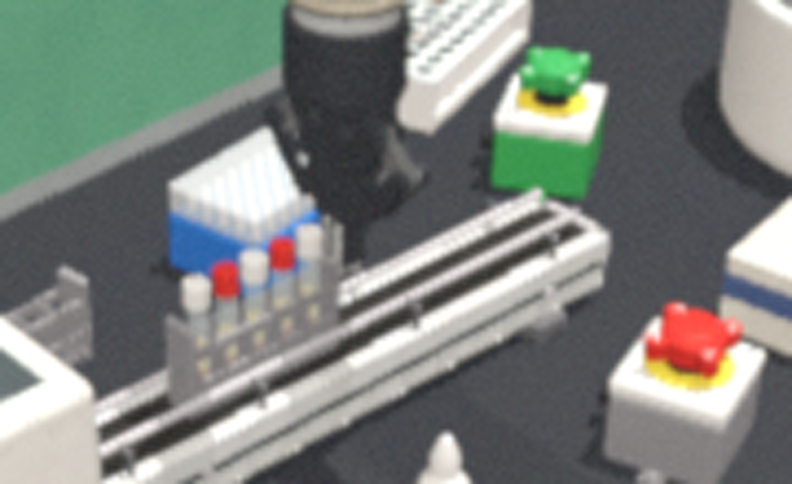

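Emit:
carry_out(
  moves=[0,0,0,-0.7,0,0,0,0,-1.5,0,0,0,0,-2.5,0,0,0,0,-3.5,0,0,0,0,-4.5,0,0,0,0,-5.3,0,0,0,0,-6,0,0,0,0,-6.4,0,0,0,0,-6.7,0,0,0,0,-6.9,0,0,0,0,-7,0,0,0,0,-7,0],
)

```text
time: 15.55
tool_pos: [0.6102, 0.0214, 0.0893]
tool_rot: [0.476, 0.523, 0.476, -0.523]
contact_force: [-1.1, -0.1, -0.1]
gripper_width: 0.003
```

Emit:
carry_out(
  moves=[0,0,0,-0.1,0,0,0,0,-0.2,0,0,0,0,-0.3,0,0,0,0,-0.4,0,0,0,0,-0.4,0],
)

```text
time: 15.97
tool_pos: [0.6105, 0.0253, 0.0893]
tool_rot: [0.476, 0.523, 0.476, -0.523]
contact_force: [0.8, -1.5, -0.1]
gripper_width: -0.001
```

Emit:
carry_out(
  moves=[0,0,0,-0.1,0,0,0,0,-0.2,0,0,0,0,-0.2,0],
)

```text
time: 16.22
tool_pos: [0.6107, 0.0274, 0.0892]
tool_rot: [0.476, 0.523, 0.476, -0.523]
contact_force: [0.3, 0.2, -0.6]
gripper_width: -0.001
```

Emit:
carry_out(
  moves=[0,0,0,-0.1,0,0,0,0,-0.2,0,0,0,0,-0.2,0],
)

```text
time: 16.47
tool_pos: [0.6109, 0.0294, 0.0893]
tool_rot: [0.476, 0.523, 0.476, -0.523]
contact_force: [-0.0, -0.3, -0.3]
gripper_width: 0.0
```

```bash
python3 k.py pics/o.png
```

```text
t 16.4667 pos [0.6109 0.0294 0.0893] F [-0.0157 -0.3354 -0.3393] g 9.80855344686947e-05
yaw y,z axis deg [-5.32, -95.32] x [ 0.      0.0003 -1.    ]
shift cm [ 0.2233  0.0955 19.6282]
```

View pics/o.png

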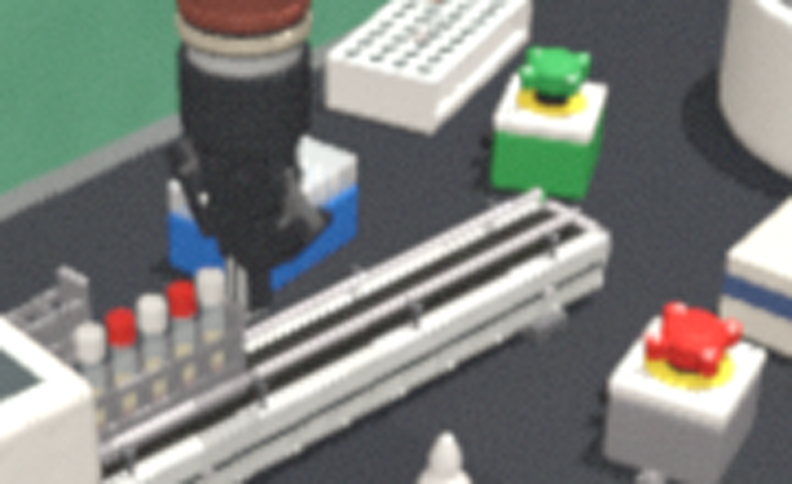

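Emit:
carry_out(
  moves=[0,0,0,-0.1,0,0,0,0,-0.2,0,0,0,0,-0.2,0],
)

```text
time: 16.77
tool_pos: [0.6111, 0.0312, 0.0893]
tool_rot: [-0.476, -0.523, -0.476, 0.523]
contact_force: [0.1, -1.3, -0.8]
gripper_width: -0.001
```

Emit:
carry_out(
  moves=[0,0,0,-0.1,0,0,0,0,-0.2,0,0,0,0,-0.2,0],
)

```text
time: 17.02
tool_pos: [0.6112, 0.0312, 0.0894]
tool_rot: [-0.477, -0.522, -0.475, 0.524]
contact_force: [-1.4, -7.1, -0.1]
gripper_width: -0.004
```

Emit:
carry_out(
  moves=[0,0,0,-0.1,0,0,0,0,-0.2,0,0,0,0,-0.2,0],
)

```text
time: 17.27
tool_pos: [0.6114, 0.0313, 0.0897]
tool_rot: [-0.478, -0.521, -0.474, 0.525]
contact_force: [-2.0, -12.6, 1.6]
gripper_width: 0.003
```

Emit:
carry_out(
  moves=[0,0,0,0.5,0,0,0,0,2,0,0,0,0,5,0,0,-2,0,8,0,0,-5,0,11,0,0,-8,0,14,0,0,-10,0,17,0,0,-10,0,20,0,0,-10,0,20,0],
)

```text
time: 18.02
tool_pos: [0.5935, -0.1695, 0.1923]
tool_rot: [0.477, 0.524, 0.473, -0.523]
contact_force: [0.2, 0.4, -1.1]
gripper_width: 0.003
```

```bash
python3 k.py pics/p.png; python3 -c "
from h import *
import cv2
im=imaging.grab_frame('top')[:,:,::-1]
cv2.imwrite('pics/p2.png',cv2.resize(im[155:225,215:415],None,fx=4,fy=4,interpolation=cv2.INTER_CUBIC))"
```

```text
t 18.0167 pos [ 0.5935 -0.1695  0.1923] F [ 0.2151  0.4385 -1.132 ] g 0.0025760508202949763
yaw y,z axis deg [-5.61, -95.61] x [ 0.0047 -0.0035 -1.    ]
shift cm [10.5258 -0.0678 -0.3731]
```

View pics/p2.png

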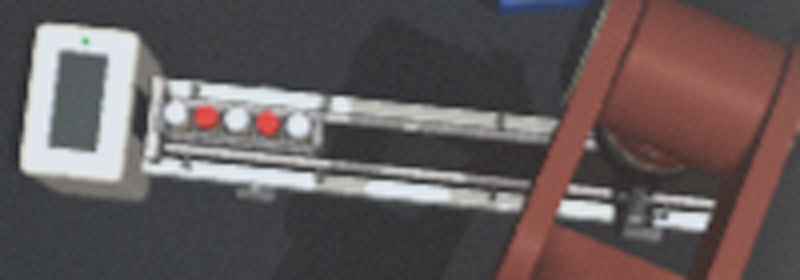

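View pics/p.png

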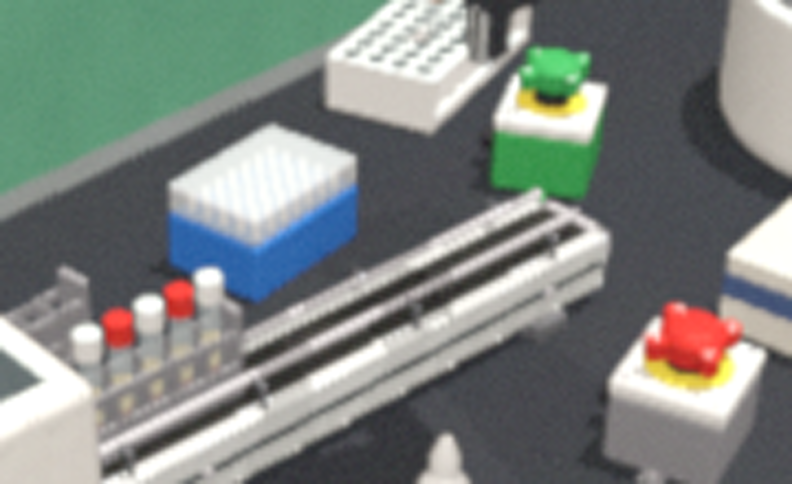

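```bash
cat > tw.py <<'E'
from h import *
c=np.array([.4167,-.1608]);a=np.radians(58.5)
er=np.array([np.cos(a),np.sin(a)]);et=np.array([-er[1],er[0]])
def tgt(r,s,z):return np.r_[c+er*r+et*s,z]
def rs():
    o=tool()[0]['tool_pos'][:2]-c;print('radial mm',o@er*1e3,'tang mm',o@et*1e3)
E
python3 -c "
from tw import *
rs();to(tgt(.037,.0245,.15))"
```

```text
radial mm 88.23855276903616 tang mm -152.22920168894598
t 18.1167 pos [ 0.5926 -0.1651  0.1893] F [-0.044   0.0634 -0.9294] g 0.001991386515441937
yaw y,z axis deg [-5.46, -95.46] x [ 0.0003  0.0009 -1.    ]
shift cm [  3.9272 -18.1293  -3.1508]
```

Emit:
carry_out(
  moves=[0,1,-18.1,-3.2,0.1,0,3,-18.1,-3.2,0.2,0,3.9,-18.1,-3.2,0.3,0,3.9,-18.1,-3.2,0.4,0,3.9,-18.1,-3.2,0.454,0,3.9,-18.1,-3.2,0.454,0,3.9,-18.1,-3.2,0.454,0,3.9,-18.1,-3.2,0.454,0,3.9,-18.1,-3.2,0.454],
)

```text
time: 18.87
tool_pos: [0.4168, -0.1154, 0.151]
tool_rot: [0.347, 0.617, 0.346, -0.616]
contact_force: [0.5, 1.0, 0.2]
gripper_width: 0.001
```

```bash
python3 -c "
from tw import *
rs();to(tgt(.0365,.0245,.0585))"; python3 v.py pics/q.png
```

```text
radial mm 38.80904332760444 tang mm 23.61356602877335
t 18.8667 pos [ 0.4168 -0.1154  0.151 ] F [0.5119 0.9801 0.2366] g 0.0013606029940001773
yaw y,z axis deg [-31.27, -121.27] x [ 0.0013 -0.0002 -1.    ]
shift cm [ 9.253  -0.1007  0.2347]
[ 0.4168 -0.1154  0.151 ] 0.0013606029940001773
```

View pics/q.png

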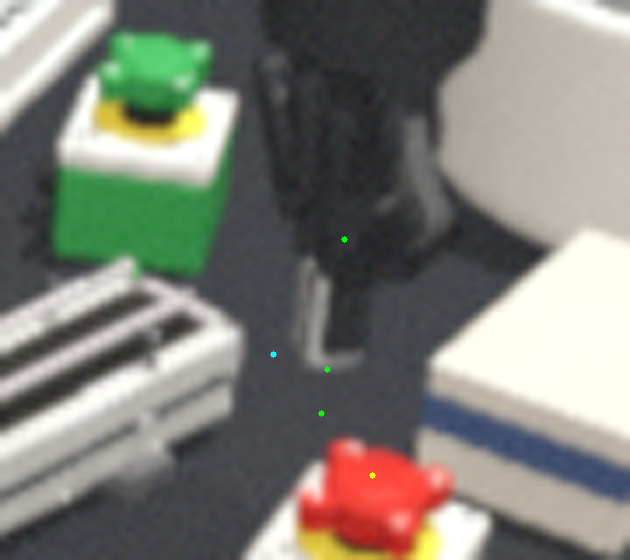

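Emit:
carry_out(
  moves=[0,2,-0.1,0.2,0,0,4,-0.1,0.2,0,0,6,-0.1,0.2,0,0,7,-0.1,0.2,0,0,7,-0.1,0.2,0,0,7,-0.1,0.2,0],
)

```text
time: 19.42
tool_pos: [0.4141, -0.1166, 0.0804]
tool_rot: [-0.346, -0.616, -0.347, 0.617]
contact_force: [-1.1, -0.8, 0.9]
gripper_width: -0.003
```

```bash
python3 -c "
from tw import *
rs();to(tgt(.0365,.0245,.0585))"; python3 v.py pics/r.png
```

```text
radial mm 36.350938157637806 tang mm 25.345876188667393
t 19.4167 pos [ 0.4141 -0.1166  0.0804] F [-1.0527 -0.847   0.9405] g -0.003102038043468906
yaw y,z axis deg [-31.33, -121.33] x [-0.0008  0.0004 -1.    ]
shift cm [ 2.1856  0.0865 -0.0147]
[ 0.4141 -0.1166  0.0804] -0.003102038043468906
```

View pics/r.png

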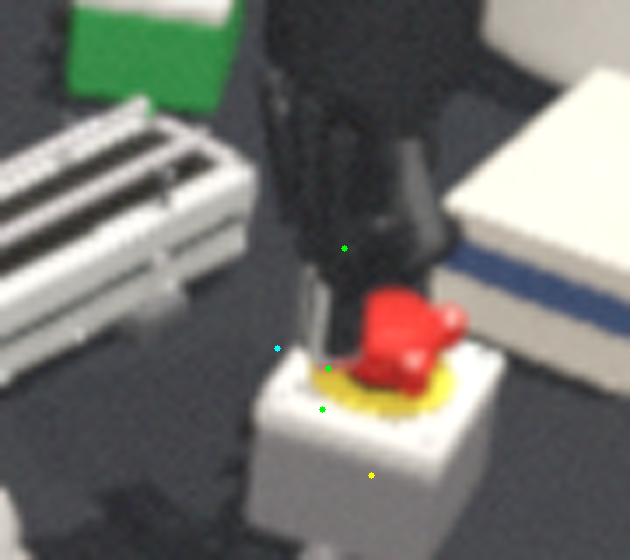

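Emit:
carry_out(
  moves=[0,0.8,0,0,0,0,1.6,0,0,0,0,2.2,0,0,0,0,2.2,0,0,0,0,2.2,0,0,0],
)

```text
time: 19.88
tool_pos: [0.4133, -0.1163, 0.0577]
tool_rot: [-0.346, -0.616, -0.347, 0.617]
contact_force: [-0.3, 1.2, -0.0]
gripper_width: -0.001
```

```bash
python3 -c "
from tw import *
rs();to(tgt(.0365,.0245,.0585))"; python3 v.py pics/s.png
```

```text
radial mm 36.170199185743726 tang mm 26.161589835904486
t 19.8833 pos [ 0.4133 -0.1163  0.0577] F [-0.305   1.1562 -0.0222] g -0.0012381464482684559
yaw y,z axis deg [-31.34, -121.34] x [-0.0012  0.0006 -1.    ]
shift cm [-0.0848  0.1661 -0.0325]
[ 0.4133 -0.1163  0.0577] -0.0012381464482684559
```

View pics/s.png

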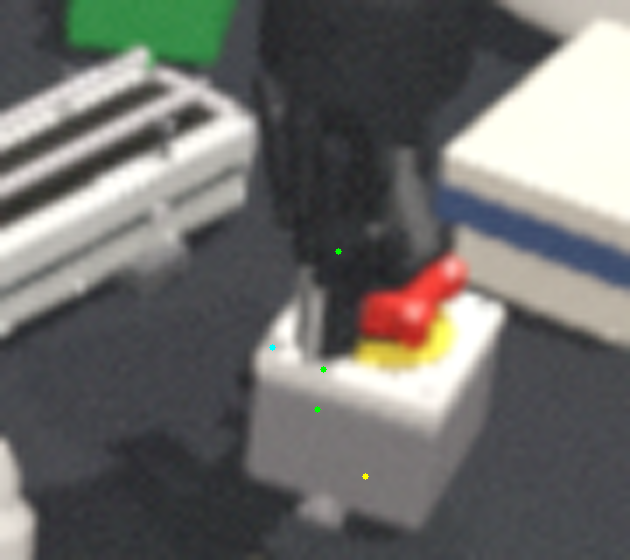

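Emit:
carry_out(
  moves=[0,0,0.2,0,0,0,0,0.4,0,0,0,0,0.6,0,0,0,0,0.6,0,0],
)

```text
time: 20.27
tool_pos: [0.4195, -0.12, 0.0587]
tool_rot: [0.347, 0.617, 0.346, -0.616]
contact_force: [-0.7, -0.2, -0.3]
gripper_width: 0.001
```

Emit:
carry_out(
  moves=[0,0,0.2,0,0,0,0,0.4,0,0,0,0,0.4,0,0],
)

```text
time: 20.52
tool_pos: [0.4225, -0.1217, 0.0583]
tool_rot: [0.346, 0.617, 0.346, -0.616]
contact_force: [0.2, 0.6, 1.1]
gripper_width: 0.003
```

Emit:
carry_out(
  moves=[0,0,0.2,0,0,0,0,0.4,0,0,0,0,0.4,0,0],
)

```text
time: 20.77
tool_pos: [0.426, -0.1239, 0.0583]
tool_rot: [0.346, 0.617, 0.346, -0.616]
contact_force: [-0.8, 1.1, -0.2]
gripper_width: 0.0
```

```bash
python3 -c "
from tw import *
rs();to(tgt(.0365,.0245,.0585))"; python3 v.py pics/t.png
```

```text
radial mm 36.34567632685245 tang mm 11.32630085040533
t 20.7667 pos [ 0.426  -0.1239  0.0583] F [-0.7509  1.0976 -0.2419] g 0.0004943404986561043
yaw y,z axis deg [-31.34, -121.34] x [ 0.0002  0.0001 -1.    ]
shift cm [-0.0178 -1.3173 -0.0191]
[ 0.426  -0.1239  0.0583] 0.0004943404986561043
```

View pics/t.png

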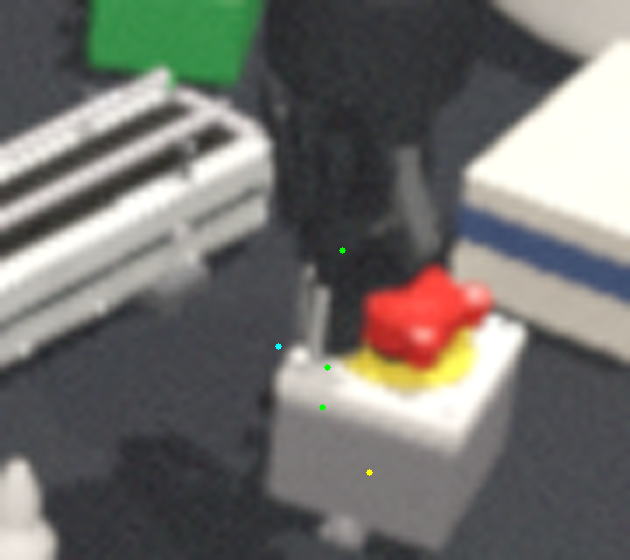

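Emit:
carry_out(
  moves=[0,0,0.2,0,0,0,0,0.4,0,0,0,0,0.4,0,0],
)

```text
time: 21.07
tool_pos: [0.4294, -0.126, 0.0583]
tool_rot: [0.346, 0.617, 0.346, -0.616]
contact_force: [0.4, 1.7, 0.0]
gripper_width: -0.001
```

Emit:
carry_out(
  moves=[0,0,0.2,0,0,0,0,0.4,0,0,0,0,0.4,0,0],
)

```text
time: 21.32
tool_pos: [0.4327, -0.1281, 0.0582]
tool_rot: [-0.346, -0.616, -0.346, 0.617]
contact_force: [0.0, 1.8, -0.1]
gripper_width: -0.005
```

Emit:
carry_out(
  moves=[0,0,0.2,0,0,0,0,0.4,0,0,0,0,0.4,0,0],
)

```text
time: 21.57
tool_pos: [0.4363, -0.1302, 0.0584]
tool_rot: [0.346, 0.617, 0.346, -0.616]
contact_force: [0.0, 1.9, -0.4]
gripper_width: 0.005
```

```bash
python3 -c "
from tw import *
rs();to(tgt(.0365,.0245,.0585))"; python3 v.py pics/u.png
```

```text
radial mm 36.30421824802852 tang mm -0.7471584311616671
t 21.5667 pos [ 0.4363 -0.1302  0.0584] F [ 0.0309  1.8519 -0.4047] g 0.0050264382604415184
yaw y,z axis deg [-31.35, -121.35] x [ 0.0003 -0.0001 -1.    ]
shift cm [-0.0128 -2.5247 -0.0264]
[ 0.4363 -0.1302  0.0584] 0.0050264382604415184
```

View pics/u.png

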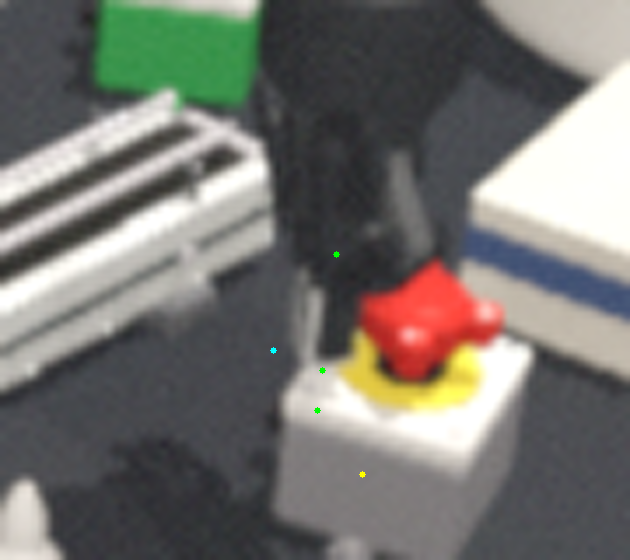

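Emit:
carry_out(
  moves=[0,0,0.2,0,0,0,0,0.4,0,0,0,0,0.4,0,0],
)

```text
time: 21.87
tool_pos: [0.4397, -0.1323, 0.0583]
tool_rot: [0.346, 0.617, 0.346, -0.616]
contact_force: [-0.4, 1.2, -0.6]
gripper_width: 0.003
```

```bash
python3 -c "
from tw import *
rs()"; python3 v.py pics/w.png
```

```text
radial mm 36.35767038544318 tang mm -4.694613954705182
[ 0.4397 -0.1323  0.0583] 0.0029390268175704323
```

View pics/w.png

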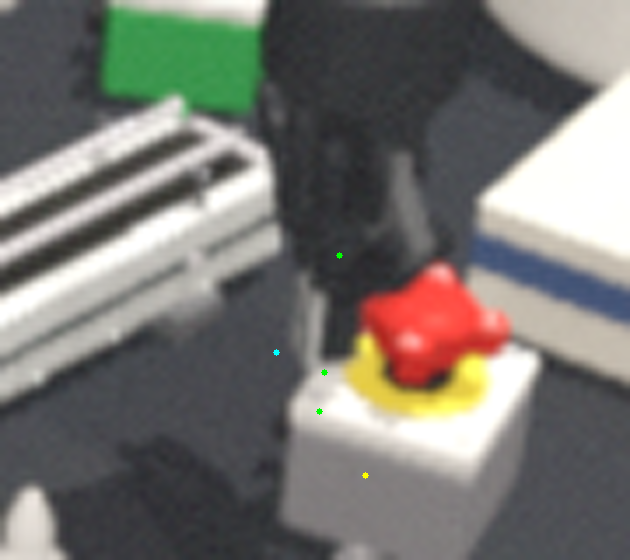

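Emit:
carry_out(
  moves=[0,0,-0.8,0,0,0,0,-1.8,0,0,0,0,-2.8,0,0,0,0,-3,-0.5,0,0,0,-3,-1,0,0,-3,-3,-1,0,0,-6,-3,-1,0,0,-9,-3,-1,0,0,-12,-3,-1,0,0,-12,-3,-1,0,0,-12,-3,-1,0],
)

```text
time: 22.83
tool_pos: [0.4209, -0.1086, 0.1811]
tool_rot: [0.348, 0.618, 0.345, -0.615]
contact_force: [-0.8, 0.4, -0.6]
gripper_width: 0.002
```

Emit:
carry_out(
  moves=[0,0,18,18,0,0,0,18,18,0,0,0,18,18,0,0,0,18,18,0,0,0,18,18,0,0,0,18,18,0,0,0,18,18,0,0,0,18,18,0,0,0,18,18,0],
)

```text
time: 23.58
tool_pos: [0.4785, -0.3546, 0.1762]
tool_rot: [-0.345, -0.616, -0.347, 0.617]
contact_force: [0.7, 0.4, -0.5]
gripper_width: 0.005
```

```bash
python3 -c "
from h import *
import cv2
to([.4,-.16,.2])
t=imaging.grab_frame('top')[:,:,::-1];s=imaging.grab_frame('side')[:,:,::-1]
cv2.imwrite('pics/fin_top.png',cv2.resize(t[150:300,210:410],None,fx=4,fy=4,interpolation=cv2.INTER_CUBIC))
cv2.imwrite('pics/fin_side.png',cv2.resize(s[150:270,240:440],None,fx=4,fy=4,interpolation=cv2.INTER_CUBIC))"
```

```text
t 23.5833 pos [ 0.4785 -0.3546  0.1762] F [ 0.7042  0.3574 -0.5117] g 0.004540673455605402
yaw y,z axis deg [-31.37, -121.37] x [-0.0024  0.0027 -1.    ]
shift cm [ -2.3096 -16.8403 -12.53  ]
```

View pics/fin_top.png

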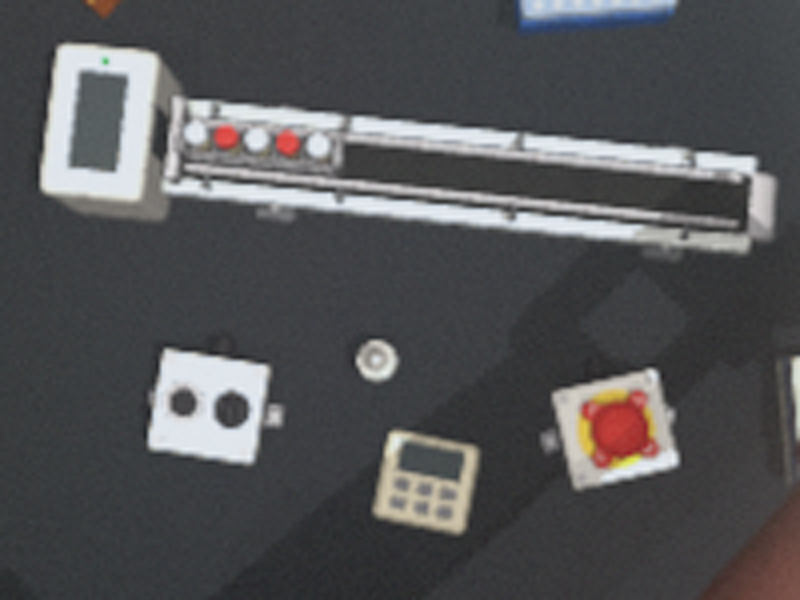

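View pics/fin_side.png

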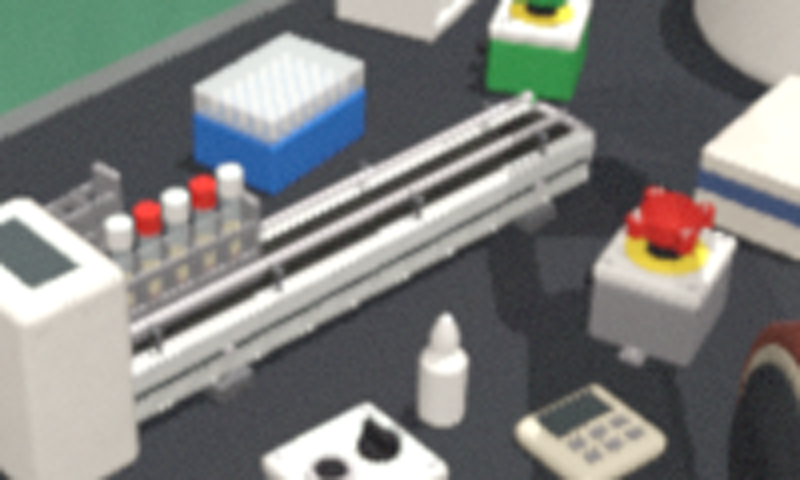

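Emit:
carry_out(
  moves=[0,0,0,0,0,0,0,0,0,0,0,0,0,0,0,0,0,0,0,0],
)

```text
time: 24.02
tool_pos: [0.4792, -0.3547, 0.1786]
tool_rot: [0.347, 0.616, 0.346, -0.616]
contact_force: [-0.1, -0.7, 0.8]
gripper_width: -0.001
```

```bash
python3 -c "
from plant import workorder
print(workorder.job_done())"
```

```text
the job is handed in; nothing more can be done
None
```

The job is handed in at about 24 s, with all three steps done in order; no verdict came back.

- **Press:** I pushed the mushroom in until it bottomed, peaking at about 17 N in total with about 15 N of it downward. I then took the fingers off, and the picture showed it staying down.
- **Rack:** I pushed the tail face with shut fingers until it stopped moving against the end stop, at about 13 N. The stop was still latched in the pictures.
- **Twist:** I pushed one lobe round clockwise with the fingertip at about 2 N. The button popped out.

The last pictures show:
- The head is out and its lobes are back at their starting angles.
- The rack stands upright against the end stop.
- The timer, dropper, tip box and carton look unmoved. I did not measure them, and the specimen jar and most of the spare rack were outside or hidden in these views.
- The arm is clear of everything.

One check disagreed with the data sheet. By both touch and picture, the shut fingertips sat roughly 14 mm behind the reported TCP, not 8 mm ahead of it. I set the heights from touch and the pictures instead. The exact latch depth, twist angle and gap at the end stop were judged from pictures and forces, not read directly.

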